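Hang the framed slide on the copy stand, raise the stand to its second stop and hold it

TASK

Take the brass slide-changer frame with its lantern slide off the peg rail and hang it by its two hooks over the side arm of the telescopic copy stand, while the stand is still down. Then take the stand by its grip, squeeze the release button and pull the column up past the first stop to the second, with the frame still hanging freely from the arm. Finish with the grip still in the fingers, holding the column steady at the second stop for the exposure; do not drop the frame, and leave everything else on the rail and the sill as it is.

Things in the scene. Friction and masses are not known exactly. Their poses are not given: they have to be found in the camera images.
- rail: pine peg rail at the back, fixed: strip 720 x 40 x 18 mm, centred 180 mm up, on two uprights 335 mm either side. Origin: on the sill under the middle of its front face; x points away from the pegs, y along the strip. Five level pegs, axes 188 mm up, at y = -280, -140, 0, 140, 280 mm, stick out 95 mm towards -x, 12 mm thick, with a 17 mm knob at the end. The frame is on one of the middle three.
- frame: brass slide-changer frame with glass slide, 0.14 to 0.28 kg. Origin: midway between its two hooks on their underside; z up, y across, x (from plate to hook lips) points away from the rail at the start. Flat plate 4 mm thick at x = -13 to -9 mm: 100 x 100 mm square at z = -130 to -30, two necks at y = +-36 up to a strap at z = 0 to 8, and a tab on that. Leans 0.2 rad when hung.
- frame_tab (a point): middle of the frame's finger tab, 8 mm thick (frame x), 30 mm wide (y), 34 mm high (z), to be pinched from above across its thickness. It lies at x = -11, y = 0, z = 26 mm in the frame's own frame; the tab's top is at z = 42 mm.
- frame_eye (a point): middle of the strap's underside (x = -11, y = 0, z = 0 in the frame's frame): lies on the peg, 50 mm in front of the rail's face, between two keepers 4 mm high and 21 mm apart. The opening below it, 62 mm wide and 30 mm high, lets the peg's knob through: lift the frame 5 to 15 mm and draw it some 70 mm along the peg, away from the rail, to take it off.
- frame_lip (a point): middle between the lips of the two hooks (x = 11, y = 0, z = -12 mm in the frame's frame). The hooks, 10 mm wide at y = +-36 mm, go back from the necks at z = 0 to 4 mm; their lips at x = 9 to 13 mm reach down to z = -12 and from there flare backwards to z = -22 mm. Gap from neck to lip 18 mm.
- stand: telescopic copy stand, screwed to the sill: dark base plate 130 x 150 x 12 mm, upright rectangular tube 34 x 26 mm and in it a column that slides straight up, with a black grip on its top and a steel side arm. Origin: on the sill under the column's axis; x across the grip, away from the release button; y along the side arm; z up.
- side_arm (a point): top of the side arm at its middle, where the frame is to hang, 100 mm from the column's axis along the stand's y and 172 mm above the sill with the column down. The arm is a level steel rod 8 mm thick, free from 17 to 171 mm from the axis, with a 14 mm ball at its end. Goes up with the column.
- grip (a point): middle of the grip on the column's axis, 208 mm above the sill with the column down; goes up with it. Grip 24 mm thick (stand x), 34 mm wide (y), from 26 mm below to 22 mm above. On its -x side, level with this point, a round release button of 19 mm sticks out 9 mm: 33 mm along x in all, 27 mm squeezed. Take it from above, one finger on the button and one on the far face.
- release (a joint): how far the release button is pressed in, 0 to 0.006 m; it springs back and takes 4 N at first, 9 N fully in. Out, it locks the column in its stops; pressed by some 0.004 m or more it frees it. Let go between two stops its catch rubs along and snaps in at the next stop it meets.
- column (a joint): how far the column is pulled up: 0 down, 0.05 m first stop, 0.10 m second stop, with the hard end of its travel at 0.101. It weighs 0.45 kg and has about 2 N of friction, so with the button squeezed it sinks unless held.
- hood: turned wooden lens hood, a ring 70 mm across and 42 mm long, hanging on a peg; a bystander. Origin at its middle.
- retainer: brass retaining ring, 58 mm across and 12 mm long, hanging on a peg; a bystander. Origin at its middle.
- reservoir: pewter lamp reservoir shaped like an inkwell, 76 mm across and 62 mm high, standing on the sill; a bystander. Origin under its centre.
- slide: loose lantern slide in a card mount, 83 x 83 x 5 mm, lying on the sill; a bystander. Origin under its centre.
- loupe: black loupe, 48 mm across and 42 mm high, standing on the sill; a bystander. Origin under its centre.
- blower: rubber blower bulb, nozzle up, 58 mm across and 98 mm high, standing on the sill; a bystander. Origin under its centre.
- slidebox: wooden box with a row of mounted slides, 200 x 104 mm and 90 mm high, fixed on the sill; a bystander. Origin under its centre.

How it is judged:
On the way, in this order (a step that is already met when the one before it is completed fails the run):
1. the frame hangs by its hooks on the side arm, let go, with the column still down (x of frame in the frame of side_arm between -0.014 and 0.014 m and y of frame in the frame of side_arm between -0.045 and 0.045 m and z of frame in the frame of side_arm between -0.006 and 0.008 m and angle between frame's own z axis and vertical below 0.45 rad and angle between the y axis of frame and the y axis of stand, either way round below 0.25 rad and contact force between frame and stand above 0.5 N and contact force between the fingers and frame below 0.05 N and value of joint column below 0.008 m), for 0.3 s.
2. the release button is squeezed in the fingers (value of joint release above 0.003 m and contact force between the fingers and stand above 2 N), for 0.05 s.
At the end, for the whole second after the job is handed in: Column over 0.094 m and still (0.02 m/s); fingers hold the grip (over 4 N, TCP within 35 mm of its middle); frame rests by both hooks on the arm (within 45 mm of its middle, 14 mm across, lean under 0.45, squared within 0.25 rad), under 0.06 m/s, not touched by the fingers (x of frame in the frame of side_arm between -0.014 and 0.014 m and y of frame in the frame of side_arm between -0.045 and 0.045 m and z of frame in the frame of side_arm between -0.006 and 0.008 m and angle between frame's own z axis and vertical below 0.45 rad and angle between the y axis of frame and the y axis of stand, either way round below 0.25 rad and contact force between frame and stand above 0.5 N and contact force between the fingers and frame below 0.05 N and value of joint column above 0.094 m and velocity of joint column between -0.02 and 0.02 m/s and linear speed of frame below 0.06 m/s and contact force between the fingers and stand above 4 N and distance between the grasp point and grip below 0.035 m); the arm keeps its last pose, push and grip.
It fails at once if the frame is dropped (its hooks come lower than 100 mm above the sill) (height (world z) of frame below 0.1 m).
It fails at once if something else on the rail or the sill is shifted by more than 30 mm or tipped over (distance of any of hood, retainer, reservoir, slide, loupe, blower from where it was at the start of the episode above 0.03 m or angle between any of reservoir, loupe, blower's own z axis and vertical above 0.5 rad).
It also fails if it takes over 54 s, if anything falls off the work surface, if the arm or the gripper's body presses on something with over 40 N, if the wrist force passes 120 N, or if a joint passes its speed limit or range.

ROBOT

A 6-joint arm with a two-finger parallel gripper is mounted at the origin on the work surface. World frame = base frame: x ahead of the robot, y to its left, z up, the work surface at z = 0. Lengths are in m, angles in rad, forces in N, time in s.
With the tool pointing down it reaches from about 0.375 to 0.975 m from the base axis. Payload 3.8 kg.
Tool frame: the origin (TCP) lies between the finger pads, 19 mm behind the fingertips; this is the grasp point; z points along the fingers, y is the line along which they close (so a half turn about z gives the same grasp; the last joint's range is limited). The gripper opens to 85 mm and grips with 20 to 120 N. Pads are 22 mm wide; open, the fingers measure 114 mm over their backs; the gripper's body (76 mm by 85 mm) begins 54 mm behind the grasp point. The pads swing forward as they close: fully open they stand 13 mm farther back than shut.
Start: joints at [1.089, 0.264, 1.604, -0, 1.274, -0.037], TCP at [0.29, 0.609, 0.25] pointing down, gripper open.
Joint ranges: [-2.63, 2.63], [-0.94, 2.18], [0.31, 2.57], [-1.31, 4.45], [0, 2.66], [-2.55, 2.55]. Speed limits (rad/s): [2.57, 2.57, 3.14, 3.14, 3.14, 3.14].

INTERFACE

Orientations are given as a rotation vector (axis times angle).
In Python, from workcell import bot gives the robot as it stands.
- The arm moves only by the shell command python3 -m creep 'ROWS' [FORCE]. ROWS is JSON, a list of rows, each a list of 5 numbers: the shift along the tool's x, y, z in units of 0.05 m (1.0 is 0.05 m), then the turn about the tool's z in units of 0.1 rad (1.0 is 0.1 rad), then the opening, from 0 (shut) to 1 (fully open). In form: [[tx, ty, tz, spin, hand], ...]. A call has 1 to 20 rows; each row shifts and turns the commanded pose from where the row before left it, along the tool's axes as they then stand; what a row does not reach is not made up. A row lasts 1/8 s, in which the tool goes at most 62.5 mm and 10.7 degrees, less where a joint would pass 70% of its speed; a pose out of reach is approached as far as the arm can. A call with a number of a shift or a turn outside -1 to 1 is refused whole. A call with a gripper value outside its range is refused whole. The fingers move at their own pace and stop on an object; FORCE is the grip in N (left out, the last holds). Time passes only in rows, so rows that do not move let the fingers close. It gives the time, the measured TCP pose, the force, the opening and the grip force at its end, in the units of the state.
- bot.read_state(): the state, without advancing time (a new reading comes with each control period).
- bot.read_camera(name): name is "scene" or "top" or "wrist"; returns a dict with "pixels" (400x640x3 uint8, red, green, blue), "vfov" (degrees; the focal length in pixels is half the picture's height over the tangent of half this angle, whatever the lens; pixels are square), "cx", "cy" (the principal point, pixels), "world_to_cam" (4x4, takes a point from world to camera coordinates). Camera axes: x right, y down, z forward; pixel columns grow to the right and rows downward; lengths in m; the calibration is good to about 2 mm. A picture is of the moment at which its call begins. There is no depth.
- bot.finish_job(): hands the job in; it is judged then, once.
Trained networks look in a picture, given as the dict that the camera call returned (one of the last four; its "shot" number tells which), for a name from the list of things; names that differ only in an ending like _2 or _b are one class to them, and where a whole thing is asked for, a point or a joint stands for the part that bears it (a point fixed in the world has none). Each returns a list of dicts, best first, with "score" (0 to 1); they miss things now and then, are a little off and sometimes report something else, mostly with a low value. They report only what shows in the picture. A call takes as long as a camera call.
- bot.look_for(target, picture): "bbox" ([left, top, right, bottom] in pixels, round what is visible of it).
- bot.regions_of(target, picture): "mask" (400x640 bool, what is visible of it) and "bbox" ([left, top, right, bottom] in pixels, round what is visible of it).
The state is a dict: "time": time; "q": joint angles; "joint_vel": joint speeds; "joint_torque": joint torques, N m; "tool_pos": TCP position; "tcp_rot": TCP orientation; "wrist_force": force on the tool from outside, world axes, zero at the start; "torque": the same for the moment, N m; "width": opening from 0.0 (shut) to 1.0 (fully open); "grip_force": force on a finger pad.
Only numpy, scipy, OpenCV 4.12 (cv2) and the standard library are available. Lean on these libraries where they do the work, as an engineer would, in place of code of your own. Each camera call takes 0.05 s, during which the arm holds its last target. There are 200 camera calls.

## Working session

There is one attempt and no reset: what is moved stays moved. The work goes in short steps, Python scripts to look and compute and a shell command to move; the robot and the scene stay as the last step left them, time stands still between calls to the robot, and variables do not carry over. Pictures are saved under pics/ and viewed, at most 14 in all, crops included, and the job is handed in when it is done.

```bash
mkdir -p pics; cat > h.py <<'E'
from workcell import bot
import numpy as np, cv2
from scipy.spatial.transform import Rotation as R
def cam(n):
    p=bot.read_camera(n); return p
def save(p,name): cv2.imwrite('pics/'+name,cv2.cvtColor(p['pixels'],cv2.COLOR_RGB2BGR))
def f(p): return 200/np.tan(np.radians(p['vfov'])/2)
def proj(p,X):
    T=np.array(p['world_to_cam']); c=(T[:3,:3]@np.atleast_2d(X).T).T+T[:3,3]
    return np.c_[p['cx']+f(p)*c[:,0]/c[:,2],p['cy']+f(p)*c[:,1]/c[:,2]]
def ray(p,uv):
    T=np.array(p['world_to_cam']); d=np.array([(uv[0]-p['cx'])/f(p),(uv[1]-p['cy'])/f(p),1])
    return -T[:3,:3].T@T[:3,3],T[:3,:3].T@d
def atz(p,uv,z):
    o,d=ray(p,uv); return o+d*(z-o[2])/d[2]
def tri(obs):
    A=np.zeros((3,3));b=np.zeros(3)
    for p,uv in obs:
        o,d=ray(p,uv); d/=np.linalg.norm(d); M=np.eye(3)-np.outer(d,d); A+=M;b+=M@o
    return np.linalg.solve(A,b)
def rows(dx,dy,dz): # world delta -> tool units
    s=bot.read_state(); r=R.from_rotvec(s['tcp_rot']); return r.inv().apply([dx,dy,dz])/0.05
E
python3 - <<'E'
from h import *
s=bot.read_state(); print({k:np.round(v,3) for k,v in s.items()})
print(R.from_rotvec(s['tcp_rot']).as_matrix().round(2))
for n in ['scene','top']:
    p=cam(n); save(p,n+'0.png'); print(n,p['vfov'],np.round(p['world_to_cam'],3).tolist())
    for t in ['frame','frame_tab','frame_eye','frame_lip','side_arm','grip','stand','rail','hood','retainer','slidebox','reservoir','blower']:
        print(t,[(np.round(a['bbox']).astype(int).tolist(),round(a['score'],2)) for a in bot.look_for(t,p)[:2]])
E
```

```text
{'time': np.float64(0.0), 'q': array([ 1.089,  0.265,  1.605,  0.   ,  1.274, -0.037]), 'joint_vel': array([ 0., -0., -0.,  0.,  0., -0.]), 'joint_torque': array([-2.0000e-03, -5.1511e+01, -3.6731e+01, -0.0000e+00,  1.3000e-02,
       -0.0000e+00]), 'tool_pos': array([0.29 , 0.609, 0.249]), 'tcp_rot': array([-6.930e-01, -3.064e+00,  3.000e-03]), 'wrist_force': array([-0.128, -0.668,  0.766]), 'torque': array([-0.01 , -0.003, -0.   ]), 'grip_force': np.float64(0.0), 'width': np.float64(1.001)}
[[-0.9   0.43 -0.  ]
 [ 0.43  0.9  -0.  ]
 [ 0.   -0.   -1.  ]]
scene 52.51374727739949 [[0.53, 0.848, 0.007, -0.252], [0.72, -0.446, -0.531, -0.276], [-0.447, 0.287, -0.847, 1.371], [0.0, 0.0, 0.0, 1.0]]
frame [([364, 202, 397, 249], 0.76)]
frame_tab [([365, 196, 398, 250], 0.93)]
frame_eye [([210, 169, 471, 393], 0.67), ([368, 201, 398, 248], 0.65)]
frame_lip [([364, 197, 399, 247], 0.83), ([303, 160, 378, 190], 0.37)]
side_arm [([249, 208, 275, 238], 0.62), ([308, 159, 377, 192], 0.55)]
grip [([306, 161, 378, 189], 0.86)]
stand [([282, 155, 378, 242], 0.58)]
rail [([212, 168, 470, 393], 0.91)
[... 198 characters left out ...]
189, 296, 218, 318], 0.91)]
top 45.53416262571638 [[0.0, -1.0, 0.006, -0.002], [-0.998, -0.001, -0.061, 0.515], [0.061, -0.006, -0.998, 1.602], [0.0, 0.0, 0.0, 1.0]]
frame [([273, 158, 302, 168], 0.48)]
frame_tab [([271, 156, 311, 174], 0.46)]
frame_eye [([273, 158, 306, 178], 0.69)]
frame_lip [([269, 156, 306, 171], 0.51)]
side_arm [([257, 210, 323, 228], 0.72), ([274, 159, 308, 170], 0.2)]
grip [([258, 211, 323, 230], 0.85)]
stand []
rail [([216, 114, 450, 182], 0.94)]
hood [([324, 157, 340, 164], 0.25)]
retainer [([323, 159, 344, 165], 0.54), ([348, 226, 370, 251], 0.41)]
slidebox [([174, 172, 215, 241], 0.64)]
reservoir [([347, 230, 372, 247], 0.72)]
blower [([418, 185, 435, 203], 0.55)]
```

```bash
python3 - <<'E'
import cv2
a=cv2.imread('pics/scene0.png')[130:400,180:500]; cv2.imwrite('pics/s0c.png',cv2.resize(a,None,fx=2.2,fy=2.2,interpolation=cv2.INTER_CUBIC))
a=cv2.imread('pics/top0.png')[95:265,160:460]; cv2.imwrite('pics/t0c.png',cv2.resize(a,None,fx=2.6,fy=2.6,interpolation=cv2.INTER_CUBIC))
E
```

```text
(no output)
```

View pics/s0c.png

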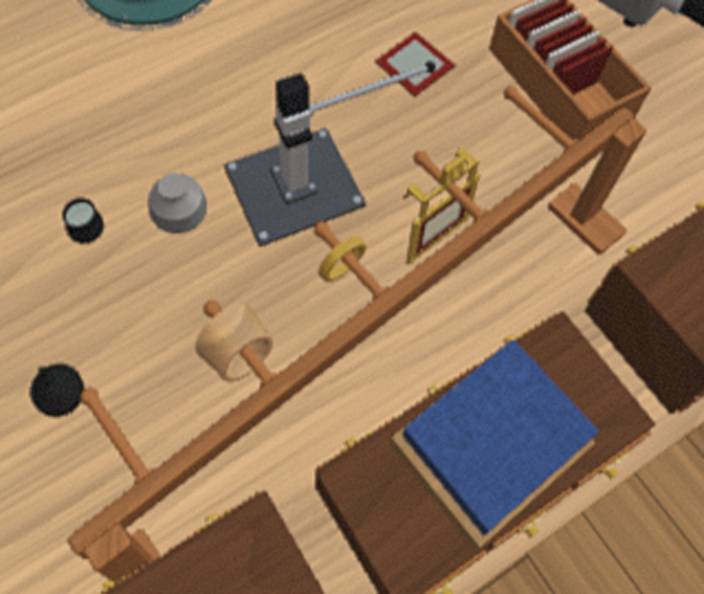

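View pics/t0c.png

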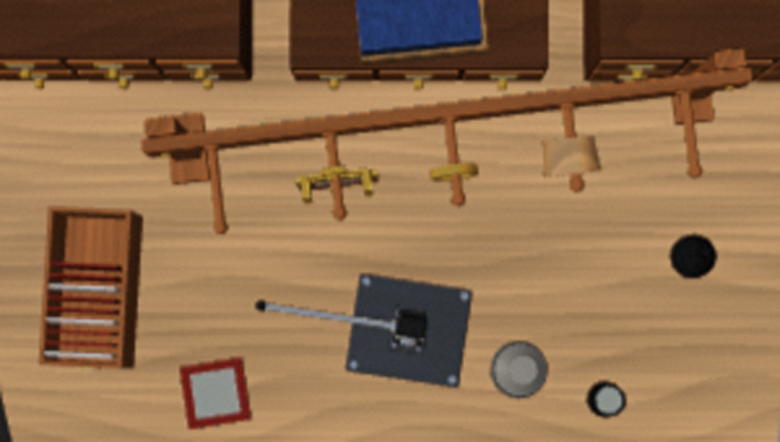

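```bash
python3 - <<'E'
from h import *
t=cam('top'); s=cam('scene')
T=lambda x,y:(x/2.6+160,y/2.6+95); S=lambda x,y:(x/2.2+180,y/2.2+130)
k=np.array([atz(t,T(*c),.188) for c in [(221,229),(340,213),(459,200),(577,184),(695,172)]]); print('knobs',k.round(3))
ks=np.array([atz(s,S(*c),.188) for c in [(511,92),(421,157),(321,229),(211,307),(89,395)]]); print('knobs scene',ks.round(3))
print('ball',atz(t,T(261,305),.168),atz(s,S(431,67),.168),tri([(t,T(261,305)),(s,S(431,67))]))
print('griptop',atz(t,T(411,323),.23),atz(s,S(292,82),.23),tri([(t,T(411,323)),(s,S(292,82))]))
b=np.array([atz(t,T(*c),.012) for c in [(365,281),(466,296),(453,380),(352,370)]]);print('base',b.round(3),b.mean(0))
print('tab',[atz(t,T(336,172),.236),atz(s,S(462,157),.236)])
E
```

```text
knobs [[ 0.558  0.211  0.188]
 [ 0.577  0.072  0.188]
 [ 0.592 -0.067  0.188]
 [ 0.611 -0.206  0.188]
 [ 0.626 -0.345  0.188]]
knobs scene [[ 0.563  0.213  0.188]
 [ 0.58   0.074  0.188]
 [ 0.596 -0.066  0.188]
 [ 0.612 -0.204  0.188]
 [ 0.628 -0.342  0.188]]
ball [0.46977067 0.16572121 0.168     ] [0.4744749  0.16741488 0.168     ] [0.4711693  0.16781922 0.16406442]
griptop [ 0.44723415 -0.01047982  0.23      ] [ 0.44556583 -0.00848958  0.23      ] [ 0.44738284 -0.01006237  0.23320698]
base [[ 0.507  0.047  0.012]
 [ 0.487 -0.085  0.012]
 [ 0.378 -0.068  0.012]
 [ 0.391  0.063  0.012]] [ 0.44080393 -0.01085175  0.012     ]
tab [array([0.6180941 , 0.07457793, 0.236     ]), array([0.62307363, 0.08836974, 0.236     ])]
```

```bash
python3 -m creep '[[0,0,-0.2,1,0.7],[0,0,-0.2,1,0.7],[0,0,-0.2,1,0.7],[0,0,-0.2,1,0.7],[0,0,-0.2,1,0.7],[0,0,-0.2,1,0.7],[0,0,-0.2,1,0.7],[0,0,-0.2,1,0.7],[0,0,0,1,0.7],[0,0,0,1,0.7]]'
python3 -m creep '[[-0.8,0.35,0,0,0.6],[-0.8,0.35,0,0,0.6],[-0.8,0.35,0,0,0.6],[-0.8,0.35,0,0,0.6],[-0.8,0.35,0,0,0.6],[-0.8,0.35,0,0,0.6],[-0.8,0.35,0,0,0.6],[-0.8,0.35,0,0,0.6],[-0.8,0.35,0,0,0.6],[-0.8,0.35,0,0,0.6],[-0.8,0.35,0,0,0.6],[-0.8,0.35,0,0,0.6],[-0.8,0.35,0,0,0.6],[-0.8,0.35,0,0,0.6],[0,0,0,0,0.6],[0,0,0,0,0.6]]'
python3 - <<'E'
from h import *
s=bot.read_state(); print(s['tool_pos'],R.from_rotvec(s['tcp_rot']).as_matrix().round(3),s['width'])
print(rows(.623-s['tool_pos'][0],.078-s['tool_pos'][1],0))
p=cam('wrist'); save(p,'w1.png'); print(proj(p,[[.623,.078,.236],[.5785,.073,.188],s['tool_pos']]))
for t in ['frame','frame_tab','frame_eye','rail']: print(t,[(np.round(a['bbox']).astype(int).tolist(),round(a['score'],2)) for a in bot.look_for(t,p)[:2]])
E
```

```text
time: 2.75
tool_pos: [0.2905, 0.6094, 0.3303]
tcp_rot: [-2.081, -2.353, -0.001]
wrist_force: [1.6, -0.0, -0.1]
width: 0.696
grip_force: 0.0
time: 4.75
tool_pos: [0.6037, 0.0847, 0.3299]
tcp_rot: [-2.077, -2.356, -0.0]
wrist_force: [-0.3, 0.1, -0.1]
width: 0.601
grip_force: 0.0
[0.60365486 0.08471058 0.32986737] [[-0.125  0.992 -0.001]
 [ 0.992  0.125  0.001]
 [ 0.001 -0.    -1.   ]] 0.6009256203183783
[-1.81553025e-01  3.67076253e-01 -2.77889887e-04]
[[337.9085339  222.0757328 ]
 [285.37381409 202.07941494]
 [313.52478172 278.44110484]]
frame [([305, 132, 342, 247], 0.85)]
frame_tab [([304, 131, 346, 247], 0.93), ([142, 259, 195, 308], 0.19)]
frame_eye [([305, 134, 342, 248], 0.83)]
rail [([100, 67, 183, 300], 0.42)]
```

View pics/w1.png

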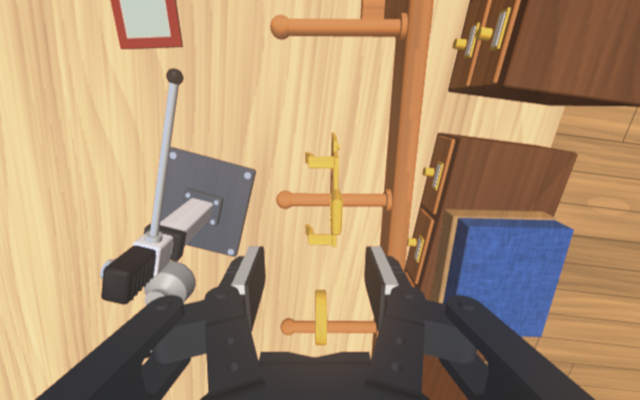

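```bash
python3 -m creep '[[-0.12,0.37,0,0,0.45],[0,0,0.4,0,0.45],[0,0,0.4,0,0.45],[0,0,0.4,0,0.45],[0,0,0.4,0,0.45],[0,0,0.2,0,0.45],[0,0,0.34,0,0.45],[0,0,0,0,0.45]]'
python3 - <<'E'
from h import *
s=bot.read_state(); print(s['tool_pos'],s['width'])
for n in ['wrist','scene']:
    p=cam(n); print(n,proj(p,[[.623,.080,.236],[.623,.08,.194]]))
    for t in ['frame','frame_tab']: print(t,[(np.round(a['bbox']).astype(int).tolist(),round(a['score'],2)) for a in bot.look_for(t,p)[:2]])
    if n=='wrist': a=p['pixels']
    else: b=p['pixels'][160:290,300:440]
im=np.hstack([cv2.resize(a,None,fx=.78,fy=.78)[:,120:380],cv2.resize(b,(336,312),interpolation=2)])
cv2.imwrite('pics/g1.png',im[:,:,::-1])
E
```

```text
time: 6.0
tool_pos: [0.622, 0.0808, 0.2211]
tcp_rot: [-2.076, -2.355, 0.003]
wrist_force: [-0.5, 0.3, 1.0]
width: 0.451
grip_force: 0.0
[0.6220169  0.08078744 0.22112036] 0.45123074117523226
wrist [[315.4013179  299.74251312]
 [315.45352637 253.03594508]]
frame [([266, 134, 326, 326], 0.78)]
frame_tab [([269, 136, 325, 326], 0.78)]
scene [[387.01893544 203.00149175]
 [384.44274757 212.31129711]]
frame [([363, 206, 393, 246], 0.59)]
frame_tab [([363, 198, 394, 247], 0.72), ([249, 210, 273, 238], 0.5)]
```

View pics/g1.png

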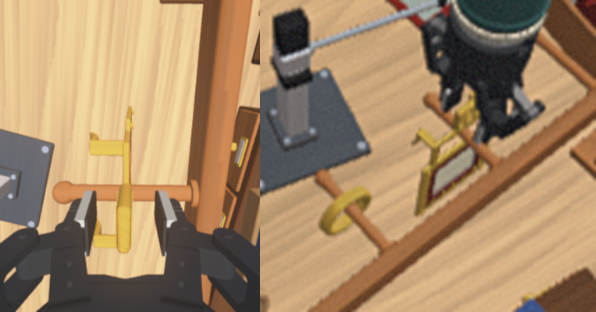

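```bash
python3 -m creep '[[0,0,0,0,0.2],[0,0,0,0,0],[0,0,0,0,0],[0,0,0,0,0],[0,0,0,0,0],[0,0,0,0,0]]' 50
python3 -m creep '[[0,0,-0.1,0,0],[0,0,-0.1,0,0],[0,0,0,0,0],[0,0,0,0,0]]'
```

```text
time: 7.05
tool_pos: [0.6231, 0.0809, 0.2234]
tcp_rot: [2.077, 2.357, 0.001]
wrist_force: [-1.1, 0.3, 3.6]
width: 0.083
grip_force: 51.8
time: 7.55
tool_pos: [0.6229, 0.0809, 0.2327]
tcp_rot: [-2.077, -2.357, 0.0]
wrist_force: [0.9, 0.6, -1.3]
width: 0.086
grip_force: 51.2
```

```bash
python3 -m creep '[[0,-0.2,0,0,0],[0,-0.2,0,0,0],[0,-0.2,0,0,0],[0,-0.2,0,0,0],[0,-0.2,0,0,0],[0,-0.2,0,0,0],[0,-0.2,0,0,0],[0,-0.2,0,0,0],[0,0,0,0,0]]'
python3 -m creep '[[0,0,-0.2,0.5,0],[0,0,-0.1,0.5,0],[0,0,0,0.5,0],[0,0,0,0.5,0],[0,0,0,0.6,0],[0,0,0,0,0]]'
python3 - <<'E'
from h import *
s=bot.read_state(); print(s['tool_pos'],s['width'],R.from_rotvec(s['tcp_rot']).as_matrix()[:2,:2].round(3))
g=np.array([.446,-.0095]);y=np.array([.026,.177]);y/=np.linalg.norm(y)
L=[np.r_[g+y*a,.168] for a in (17,60,100,150,178)]if 0 else [np.r_[g+y*a,.168] for a in (.017,.06,.1,.15,.178)]
for n in ['wrist','top']:
    p=cam(n); a=p['pixels'].copy(); q=proj(p,L); print(n,q.round().tolist())
    for u in q: cv2.circle(a,(int(u[0]),int(u[1])),1,(0,255,0),-1)
    if n=='wrist': im=cv2.resize(a,(512,320))
    else: im2=cv2.resize(a[140:250,220:350],(378,320),interpolation=2)
    for t in ['side_arm','frame_lip','grip']: print(t,[(np.round(a['bbox']).astype(int).tolist(),round(a['score'],2)) for a in bot.look_for(t,p)[:2]])
im=np.hstack([im[:,:420],im2]);cv2.imwrite('pics/g2.png',im[:,:,::-1])
E
```

```text
time: 8.68
tool_pos: [0.5429, 0.0708, 0.233]
tcp_rot: [-2.077, -2.357, 0.0]
wrist_force: [0.3, 0.3, -1.8]
width: 0.085
grip_force: 51.1
time: 9.43
tool_pos: [0.5439, 0.0709, 0.248]
tcp_rot: [2.364, 2.068, 0.0]
wrist_force: [-0.1, 0.2, -1.6]
width: 0.086
grip_force: 51.2
[0.54392254 0.07089751 0.24800313] 0.08559665795416514 [[ 0.133  0.991]
 [ 0.991 -0.133]]
wrist [[205.0, 307.0], [200.0, 258.0], [194.0, 208.0], [186.0, 136.0], [181.0, 91.0]]
side_arm []
frame_lip [([268, 132, 327, 321], 0.64)]
grip []
top [[312.0, 219.0], [298.0, 217.0], [285.0, 215.0], [269.0, 213.0], [260.0, 212.0]]
side_arm [([260, 207, 328, 230], 0.63)]
frame_lip []
grip [([274, 215, 324, 224], 0.55)]
```

View pics/g2.png

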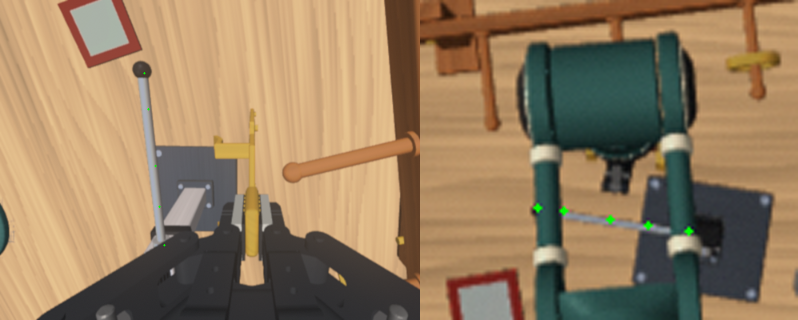

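```bash
python3 -m creep '[[0.04,-0.2,0,0,0],[0.04,-0.25,0,0,0],[0.04,-0.25,0,0.15,0],[0.04,-0.25,0,0,0],[0.04,-0.25,0,0,0],[0.04,-0.2,0,0,0],[0,-0.11,0,0,0],[0,0,0,0,0],[0,0,0,0,0]]'
python3 - <<'E'
from h import *
s=bot.read_state(); print(s['tool_pos'],s['width'],R.from_rotvec(s['tcp_rot']).as_matrix()[:2,:2].round(3))
p=cam('wrist'); im=cv2.resize(p['pixels'][40:340,120:420],(560,560),interpolation=2);cv2.imwrite('pics/g3.png',im[:,:,::-1])
E
```

```text
time: 10.95
tool_pos: [0.4709, 0.0934, 0.2481]
tcp_rot: [2.38, 2.05, 0.001]
wrist_force: [0.1, 0.2, -2.0]
width: 0.082
grip_force: 51.1
[0.4709013  0.0933768  0.24808755] 0.08224433571289844 [[ 0.149  0.989]
 [ 0.989 -0.149]]
```

View pics/g3.png

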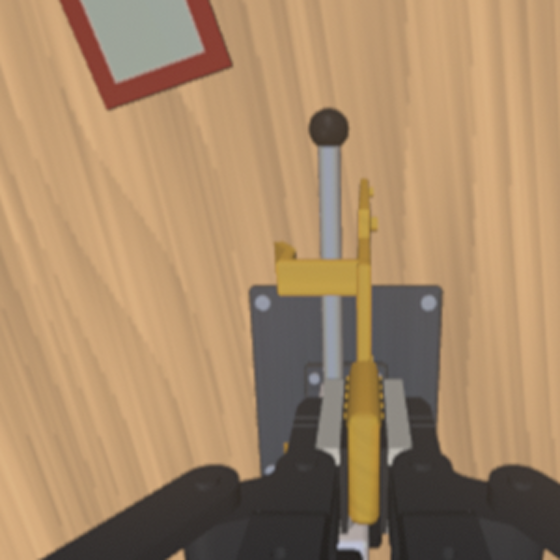

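```bash
python3 -m creep '[[0,0,0.15,0,0],[0,0,0.15,0,0],[0,0,0.15,0,0],[0,0,0.15,0,0],[0,0,0.15,0,0],[0,0,0.1,0,0],[0,0,0,0,0],[0,0,0,0,0]]'
python3 -m creep '[[0,0,0.04,0,0],[0,0,0.04,0,0],[0,0,0,0,0],[0,0,0,0,0]]'
```

```text
time: 12.0
tool_pos: [0.4708, 0.0935, 0.2057]
tcp_rot: [2.38, 2.05, 0.001]
wrist_force: [-0.1, 0.3, -1.0]
width: 0.081
grip_force: 51.1
time: 12.5
tool_pos: [0.4707, 0.0935, 0.2016]
tcp_rot: [2.38, 2.05, 0.001]
wrist_force: [-0.8, -0.4, -0.1]
width: 0.087
grip_force: 51.2
```

```bash
python3 -m creep '[[0,0,0.03,0,0],[0,0,0,0,0],[0,0,0,0,0]]'
python3 - <<'E'
from h import *
p=cam('wrist'); im=cv2.resize(p['pixels'][40:340,120:420],(400,400),interpolation=2)
p=cam('scene'); im2=cv2.resize(p['pixels'][130:260,270:400],(400,400),interpolation=2)
cv2.imwrite('pics/g4.png',np.hstack([im,im2])[:,:,::-1])
E
```

```text
time: 12.88
tool_pos: [0.4709, 0.0935, 0.2014]
tcp_rot: [2.38, 2.05, 0.001]
wrist_force: [-2.9, -1.1, 6.7]
width: 0.086
grip_force: 52.5
```

View pics/g4.png

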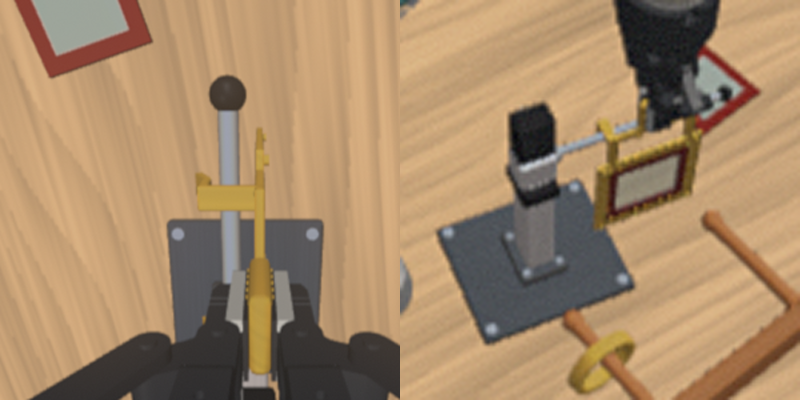

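```bash
python3 -m creep '[[0,0,-0.03,0,0],[0,0,0,0,0.1],[0,0,0,0,0.13],[0,0,0,0,0.16],[0,0,0,0,0.19],[0,0,0,0,0.22],[0,0,0,0,0.25],[0,0,0,0,0.3],[0,0.05,0,0,0.4],[0,0.05,0,0,0.5],[0,0,0,0,0.6],[0,0,0,0,0.6]]' 20
python3 -m creep '[[0,0,-0.2,0,0.6],[0,0,-0.2,0,0.6],[0,0,-0.3,0,0.6],[0,0,-0.4,0,0.6],[0,0,-0.4,0,0.6],[0,0,-0.2,0,0.6],[0,0,0,0,0.6]]'
python3 - <<'E'
from h import *
s=bot.read_state(); print(s['tool_pos'],R.from_rotvec(s['tcp_rot']).as_matrix()[:2,:2].round(3))
p=cam('wrist'); im=cv2.resize(p['pixels'],(448,280),interpolation=2)
p=cam('scene'); im2=cv2.resize(p['pixels'][130:260,270:400],(280,280),interpolation=2)
cv2.imwrite('pics/g5.png',np.hstack([im,im2])[:,:,::-1])
E
```

```text
time: 14.48
tool_pos: [0.4755, 0.0927, 0.2015]
tcp_rot: [-2.381, -2.05, 0.0]
wrist_force: [-0.6, -0.8, 0.9]
width: 0.598
grip_force: 0.0
time: 15.35
tool_pos: [0.4761, 0.0928, 0.2879]
tcp_rot: [2.38, 2.049, 0.003]
wrist_force: [-0.4, -0.0, -0.2]
width: 0.599
grip_force: 0.0
[0.47613165 0.09278813 0.28785093] [[ 0.148  0.989]
 [ 0.989 -0.148]]
```

View pics/g5.png

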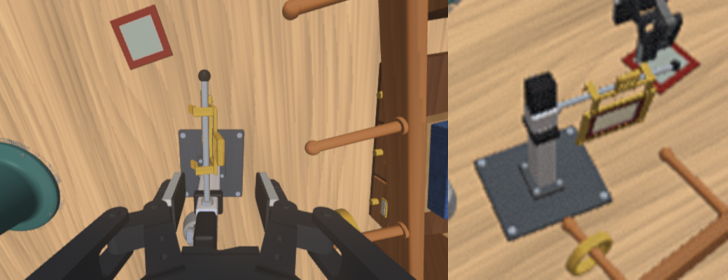

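```bash
python3 -m creep '[[-0.3,-0.05,0,0,0.7],[-0.3,-0.05,0,0,0.7],[-0.3,-0.05,0,0,0.7],[-0.3,-0.05,0,0,0.7],[-0.3,-0.05,0,0,0.7],[-0.3,-0.05,0,0,0.7],[-0.3,-0.05,0,0,0.7],[0,0,0,0,0.7],[0,0,0,0,0.7]]'
python3 - <<'E'
from h import *
s=bot.read_state(); print(s['tool_pos'])
G=np.array([.4445,-.0095]);x=np.array([.989,-.148]);y=np.array([.148,.989])
P=[np.r_[G+x*a+y*b,c] for a,b,c in [(.012,.017,.23),(-.012,.017,.23),(-.012,-.017,.23),(.012,-.017,.23),(-.021,0,.208)]]
p=cam('wrist'); a=p['pixels'].copy(); q=proj(p,P);print(q.round())
a=cv2.resize(a[150:400,200:440],(480,500),interpolation=2)
for u in q: cv2.circle(a,(int((u[0]-200)*2),int((u[1]-150)*2)),2,(0,255,0),-1)
p=cam('top'); b=p['pixels'][170:270,250:350]; b=cv2.resize(b,(300,500)[:1]*2,interpolation=2); q=(proj(p,P)-[250,170])*3
for u in q: cv2.circle(b,(int(u[0]),int(u[1])),2,(0,255,0),-1)
c=np.zeros((500,300,3),np.uint8); c[:300]=b
cv2.imwrite('pics/g6.png',np.hstack([a,c])[:,:,::-1])
E
```

```text
time: 16.58
tool_pos: [0.4427, -0.0085, 0.2866]
tcp_rot: [-2.381, -2.049, -0.001]
wrist_force: [0.5, 0.3, 0.2]
width: 0.699
grip_force: 0.0
[ 0.44273505 -0.00852355  0.2865605 ]
[[336. 206.]
 [298. 206.]
 [299. 255.]
 [335. 255.]
 [287. 219.]]
```

View pics/g6.png

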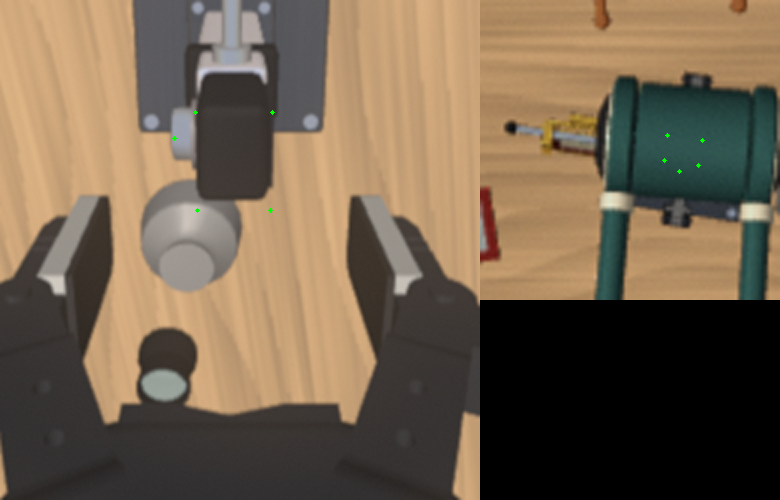

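```bash
python3 -m creep '[[0.05,0,0.2,0,0.65],[0,0,0.3,0,0.65],[0,0,0.3,0,0.65],[0,0,0.3,0,0.65],[0,0,0.2,0,0.65],[0,0,0.15,0,0.65],[0,0,0.08,0,0.65],[0,0,0,0,0.65],[0,0,0,0,0.65]]'
python3 - <<'E'
from h import *
for n in ['wrist','scene']:
    p=cam(n)
    if n=='wrist': im=cv2.resize(p['pixels'],(448,280),interpolation=2)
    else: im2=cv2.resize(p['pixels'][130:260,270:400],(280,280),interpolation=2)
cv2.imwrite('pics/g7.png',np.hstack([im,im2])[:,:,::-1])
E
```

```text
time: 17.8
tool_pos: [0.4434, -0.0061, 0.2105]
tcp_rot: [2.38, 2.049, 0.001]
wrist_force: [-0.3, 0.4, -0.2]
width: 0.652
grip_force: 0.0
```

View pics/g7.png

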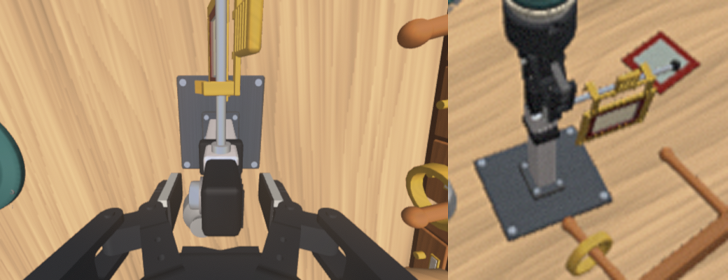

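```bash
python3 -m creep '[[0,0,0,0,0.5],[0,0,0,0,0.4],[0,0,0,0,0.3],[0,0,0,0,0.2],[0,0,0,0,0.1],[0,0,0,0,0],[0,0,0,0,0],[0,0,0,0,0]]' 45
```

```text
time: 18.9
tool_pos: [0.4426, -0.006, 0.2102]
tcp_rot: [-2.38, -2.049, 0.001]
wrist_force: [-3.7, -0.1, 5.3]
width: 0.307
grip_force: 44.4
```

```bash
python3 -m creep '[[0,0,-0.03,0,0],[0,0,-0.05,0,0],[0,0,-0.08,0,0],[0,0,-0.1,0,0],[0,0,-0.1,0,0],[0,0,-0.1,0,0],[0,0,-0.1,0,0],[0,0,0,0,0]]'
```

```text
time: 19.9
tool_pos: [0.4426, -0.006, 0.2387]
tcp_rot: [-2.38, -2.05, 0.001]
wrist_force: [-2.1, 1.0, -4.9]
width: 0.312
grip_force: 45.4
```

```bash
python3 -m creep '[[0,0,-0.05,0,0],[0,0,-0.1,0,0],[0,0,-0.1,0,0],[0,0,-0.1,0,0],[0,0,-0.1,0,0],[0,0,-0.1,0,0],[0,0,-0.1,0,0],[0,0,-0.1,0,0],[0,0,-0.1,0,0],[0,0,-0.1,0,0],[0,0,-0.1,0,0],[0,0,-0.1,0,0],[0,0,-0.1,0,0],[0,0,-0.06,0,0],[0,0,-0.05,0,0],[0,0,0,0,0],[0,0,0,0,0],[0,0,0,0,0]]'
python3 - <<'E'
from h import *
for n in ['wrist','scene']:
    p=cam(n)
    if n=='wrist': im=cv2.resize(p['pixels'],(448,280),interpolation=2)
    else: im2=cv2.resize(p['pixels'][110:240,270:400],(280,280),interpolation=2)
cv2.imwrite('pics/g8.png',np.hstack([im,im2])[:,:,::-1])
E
```

```text
time: 22.15
tool_pos: [0.4426, -0.006, 0.3065]
tcp_rot: [-2.38, -2.05, 0.001]
wrist_force: [-5.9, 1.8, -7.7]
width: 0.304
grip_force: 45.2
```

View pics/g8.png

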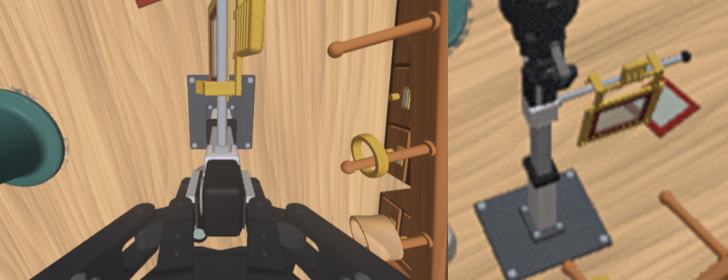

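```bash
python3 -m creep '[[0,0,-0.03,0,0],[0,0,-0.02,0,0],[0,0,-0.01,0,0],[0,0,0,0,0],[0,0,0,0,0],[0,0,0,0,0]]'
```

```text
time: 23.0
tool_pos: [0.4426, -0.006, 0.3092]
tcp_rot: [-2.38, -2.05, 0.001]
wrist_force: [-4.6, 1.4, -8.0]
width: 0.306
grip_force: 45.0
```

```bash
python3 -m creep '[[0,0,-0.02,0,0],[0,0,-0.02,0,0],[0,0,0,0,0],[0,0,0,0,0],[0,0,0,0,0],[0,0,0,0,0],[0,0,0,0,0],[0,0,0,0,0],[0,0,0,0,0],[0,0,0,0,0],[0,0,0,0,0],[0,0,0,0,0]]'
```

```text
time: 24.5
tool_pos: [0.4426, -0.006, 0.3112]
tcp_rot: [-2.38, -2.05, 0.001]
wrist_force: [-5.0, 1.8, -8.4]
width: 0.307
grip_force: 45.1
```

```bash
python3 -m creep '[[0,0,-0.03,0,0],[0,0,0,0,0],[0,0,0,0,0],[0,0,0,0,0],[0,0,0,0,0],[0,0,0,0,0],[0,0,0,0,0],[0,0,0,0,0],[0,0,0,0,0],[0,0,0,0,0]]'
python3 - <<'E'
from h import *
p=cam('top')
for t in ['frame','hood','retainer']: print(t,[(np.round(a['bbox']).astype(int).tolist(),round(a['score'],2)) for a in bot.look_for(t,p)[:2]])
p=cam('scene'); print(proj(p,[[.4715,.1695,.168],[.4715,.1695,.268]]))
a=p['pixels'][100:230,270:400]
cv2.imwrite('pics/g9.png',cv2.resize(a,(520,520),interpolation=2)[:,:,::-1])
E
```

```text
time: 25.75
tool_pos: [0.4426, -0.006, 0.3113]
tcp_rot: [-2.38, -2.049, 0.002]
wrist_force: [-0.1, 1.9, -25.4]
width: 0.3
grip_force: 45.8
frame [([324, 160, 344, 164], 0.5), ([267, 205, 286, 218], 0.45)]
hood [([368, 149, 391, 166], 0.71)]
retainer []
[[375.88333369 159.35438577]
 [380.8650327  134.11528901]]
```

View pics/g9.png

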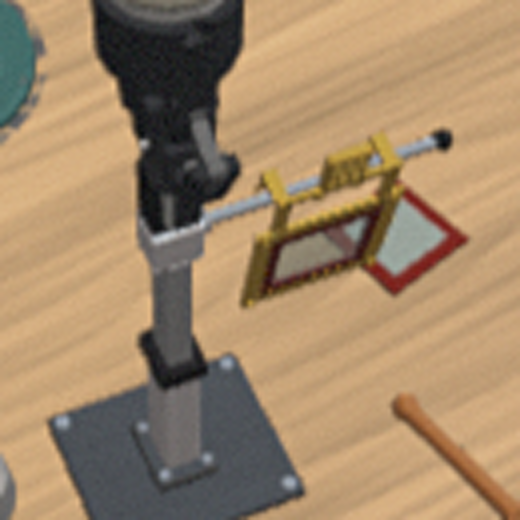

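```bash
python3 -m creep '[[0,0,0.02,0,0],[0,0,0,0,0],[0,0,0,0,0],[0,0,0,0,0],[0,0,0,0,0],[0,0,0,0,0],[0,0,0,0,0],[0,0,0,0,0],[0,0,0,0,0],[0,0,0,0,0],[0,0,0,0,0],[0,0,0,0,0]]' && python3 -c "
from h import *
s=bot.read_state();print(s['tool_pos'],s['wrist_force'])
print(bot.finish_job())"
```

```text
time: 27.5
tool_pos: [0.4426, -0.006, 0.3113]
tcp_rot: [-2.38, -2.05, 0.001]
wrist_force: [-3.4, 1.5, -21.4]
width: 0.305
grip_force: 45.6
[ 0.44261088 -0.00600557  0.31133437] [ -3.44082926   1.5100671  -21.35621134]
the job is handed in; nothing more can be done
None
```

The frame hangs by both hooks on the side arm, and the column is pulled up to the second stop with the grip still squeezed in the fingers at about 45 N. I handed the job in at about 27.5 s of robot time; the hand-in gave no verdict.

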